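# Lay the roof panel down on the gluing board

## Task

With the fingertips, push the standing cuckoo clock roof panel over backwards so that it lies flat on the gluing board with its shingles up. Then push it along the board until its leading (ridge) edge sits flush, along its whole length, against the dark wooden stop on the board's far side, and let go of it. Only push: do not lift or carry the panel, and leave everything else on the bench where it is.

Things in the scene. Friction and masses are not known exactly. Their poses are not given: they have to be found in the camera images.
- board: Gluing board, fixed: plywood plate 300 x 300 x 12 mm, green top, with a dark wooden stop (strip 20 mm wide, 26 mm above the plate, 300 mm long) along its far edge. Origin: centre of its underside; x points to the stop, y along it, z up. Plate top at z = 12 mm, stop's inner face at x = +130 mm. Up to 20 degrees askew on the bench.
- panel: Loose wooden roof panel, 150 (y) x 110 (z, height) x 22 mm (x), 0.15-0.31 kg. Brown shingles on its -x face, towards the robot; plain back at +x. It starts standing on its lower edge on the board, within 15 degrees of the board's axes, 155-215 mm before the stop's face. Origin: middle of the lower edge; z to the ridge edge. Lying on its back, x points down, z to the stop.
- ridge_left (a point): The +y end of the panel's ridge edge (the top edge as it stands), in the middle of its thickness: (0, 75, 110) mm in the panel's frame. With the panel lying against the stop it is at x = 130 mm in the board's frame.
- ridge_right (a point): The same at the -y end: (0, -75, 110) mm in the panel's frame.
- panel_mid (a point): The panel's centre: (0, 0, 55) mm in its frame; 67 mm above the bench when it stands, 23 mm when it lies. Pushed high on its shingled face, the panel tips about its back lower edge and falls freely after leaning about 11 degrees; lying, it slides on the board with friction about 0.5 to 1.2 times its weight.
- couple: Bystander: a carved and painted dancing couple on a round base 84 mm across, 104 mm high, loose. Origin: centre of the underside.
- housing: Bystander: a nickel tension spring housing, a round drum 60 mm across and 54 mm high over its spindle, loose. Origin: centre of the underside.
- shingles: Bystander: a banded bundle of spare roof shingles, 60 x 87.5 x 25 mm, loose. Origin: centre of the underside.
- glue: Bystander: a white glue bottle with an orange cap, 48 mm across, 110 mm high, loose. Origin: centre of the underside.
- pliers: Bystander: steel flat-nose pliers with blue grips lying flat on the near left of the bench, 170 x 50 x 12 mm, long side along its x. Origin: near the middle, on the bench.
- bob: Bystander: a brass leaf-shaped pendulum bob lying flat on the near right of the bench, 110 x 38 x 6 mm, long side along its x. Origin: centre of the leaf, on the bench.
There are look-alikes about, which are no part of the job. There is more than one size of the panel; the job needs the smallest.

How it is judged:
By the outcome, as a careful person would: the job done as asked, in the order asked, and still so for the second after the job is handed in, with the robot touching nothing.
It also fails if it takes over 51 s, if anything falls off the work surface, if the arm or the gripper's body presses on something with over 40 N, if the wrist force passes 120 N, or if a joint passes its speed limit or range.

## Robot

A 6-joint arm with a two-finger parallel gripper is mounted at the origin on the work surface. World frame = base frame: x ahead of the robot, y to its left, z up, the work surface at z = 0. Lengths are in m, angles in rad, forces in N, time in s.
With the tool pointing down it reaches from about 0.35 to 0.85 m from the base axis. Payload 8.1 kg.
Tool frame: the origin (TCP) lies at the very end of the fingers, on their centre line; the grasp point (between the pads) lies 19 mm behind it; z points along the fingers, y is the line along which they close (so a half turn about z gives the same grasp; the last joint's range is limited). The gripper opens to 85 mm and grips with 20 to 120 N. Pads are 22 mm wide; open, the fingers measure 114 mm over their backs; the gripper's body (76 mm by 85 mm) begins 54 mm behind the grasp point. The pads swing forward as they close: fully open they stand 13 mm farther back than shut.
Start: joints at [-1.32, 0.13, 1.488, -0, 1.523, -0.085], TCP at [0.198, -0.566, 0.194] pointing down, gripper open.
Joint ranges: [-2.96, 2.96], [-0.89, 2.26], [0.02, 2.5], [-1.34, 4.48], [0, 2.73], [-2.66, 2.66]. Speed limits (rad/s): [2.39, 2.39, 2.79, 3.14, 3.14, 3.14].

## Interface

Orientations are given as [roll, pitch, yaw] about the fixed x, y, z axes, in that order (R = Rz(yaw) Ry(pitch) Rx(roll)).
In Python, from rig import manip, optics gives the robot as it stands.
- The arm moves only by the tool apply_moves, never from a script. Its argument "deltas" is a list that holds one entry, the list of rows, each a list of 7 numbers: the turn, a rotation vector about the tool's x, y, z in degrees, then the shift along the tool's x, y, z in m, then the finger opening in m, from 0 to 0.0854. In form: [[[ax, ay, az, x, y, z, hand], ...]]. A call has exactly 8 rows; each row shifts and turns the commanded pose from where the row before left it, along the tool's axes as they then stand; what a row does not reach is not made up. A row lasts 1/8 s, in which the tool goes at most 62.5 mm and 10.7 degrees, less where a joint would pass 70% of its speed; a pose out of reach is approached as far as the arm can. A call with a gripper value outside its range is refused whole. The fingers move at their own pace and stop on an object; "force" is the grip in N (left out, the last holds). Time passes only in rows, so rows that do not move let the fingers close, or fill a call up. It gives the time, the measured TCP pose, the force, the opening and the grip force at its end, in the units of the state.
- manip.observe(): the state, without advancing time (a new reading comes with each control period).
- optics.read_camera(name): name is "scene" or "top"; returns the picture (480x640x3 uint8, red, green, blue); there is no depth.
- optics.camera_info(name): a dict with "mtx" (3x3 intrinsics, pixels), "rvec" (rotation vector, rad) and "tvec" (3), from world to camera coordinates, as OpenCV has them. Camera axes: x right, y down, z forward; pixel columns grow to the right and rows downward; lengths in m; the calibration is good to about 2 mm. A picture is of the moment at which its call begins. camera_info takes no time and is no camera call.
- manip.sign_off(): hands the job in; it is judged then, once.
The state is a dict: "time": time; "qpos": joint angles; "joint_velocities": joint speeds; "tau": joint torques, N m; "eef_pos": TCP position; "eef_rot": TCP orientation; "wrist_force": force on the tool from outside, world axes, zero at the start; "wrist_torque": the same for the moment, N m; "opening": finger opening in m; "grasp_force": force on a finger pad.
Only numpy, scipy, OpenCV 4.12 (cv2) and the standard library are available. Lean on these libraries where they do the work, as an engineer would, in place of code of your own. Each camera call takes 0.05 s, during which the arm holds its last target. There are 200 camera calls.

## Working session

There is one attempt and no reset: what is moved stays moved. The work goes in short steps, Python scripts to look and compute and a tool call to move; the robot and the scene stay as the last step left them, time stands still between calls to the robot, and variables do not carry over. Pictures are saved under pics/ and viewed, at most 10 in all, crops included, and the job is handed in when it is done.

Besides the shell and the picture viewer there is one more tool, called after "Emit:" by a JSON object that holds its "method" and its "body", one argument or row to a line. apply_moves: Moves the arm, as the interface text tells. Its arguments: {"type":"object","properties":{"deltas":{"type":"array","items":{"type":"array","items":{"type":"array","items":{"type":"number"}}}},"force":{"type":"number"}},"required":["deltas"]}

```bash
mkdir -p pics; cat > h.py <<'E'
import numpy as np, cv2
from rig import manip, optics
def cam(n):
    c=optics.camera_info(n); R=cv2.Rodrigues(np.array(c["rvec"],float))[0]; return np.array(c["mtx"],float),R,np.array(c["tvec"],float).ravel()
def ray(n,px,z):
    K,R,t=cam(n); o=-R.T@t; d=R.T@np.linalg.inv(K)@np.array([px[0],px[1],1.]); return o+d*(z-o[2])/d[2]
def proj(n,P):
    K,R,t=cam(n); p=K@(R@np.array(P,float)+t); return p[:2]/p[2]
def shot(n,f):
    im=optics.read_camera(n); cv2.imwrite("pics/"+f,im[:,:,::-1]); return im
E
python3 - <<'E'
from h import *
shot("scene","s0.png");shot("top","t0.png")
for n in("scene","top"):
    K,R,t=cam(n);print(n,K[0,0],-R.T@t,R[2])
s=manip.observe();print(s["time"],s["eef_pos"],s["eef_rot"])
E
```

```text
scene 612.0471832225234 [ 1.65708506 -0.31350747  0.99213782] [-0.75535894  0.21551334 -0.61885934]
top 539.0151213485408 [ 0.42777605 -0.01095796  1.26003596] [ 1.11030279e-01 -3.23865231e-04 -9.93816971e-01]
0.1 [ 0.197575   -0.56594989  0.19294781] [-3.13993504e+00 -1.12465572e-04  3.35787844e-01]
```

View pics/s0.png

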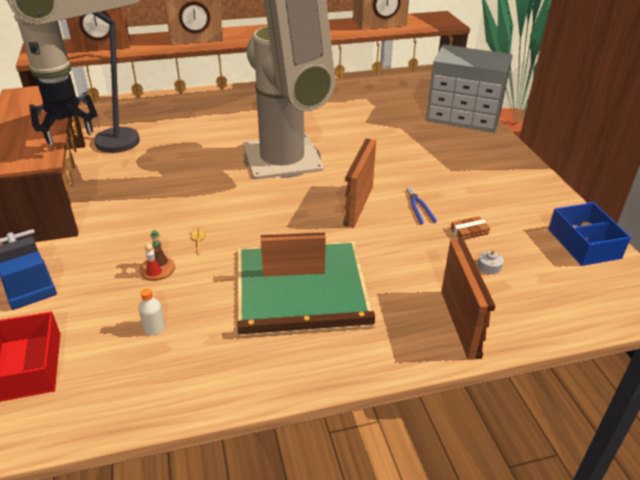

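View pics/t0.png

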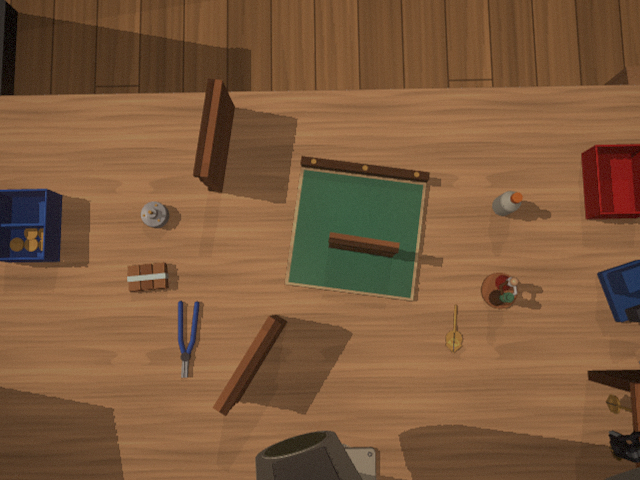

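The top view shows three candidate panels: one on the board at (365,244), a larger one at (215,130) and another larger one at (252,365). In the scene view they are at (293,255), (467,295) and (361,182). I choose the smallest, which stands on the green board, and will check it in a close crop while measuring.

```bash
cat >> h.py <<'E'
def board(im):
    # green mask -> convex quad fit at plate-top
    hsv=cv2.cvtColor(im,cv2.COLOR_RGB2HSV); m=cv2.inRange(hsv,(60,80,30),(95,255,255))
    m[:140]=0;m[310:]=0;m[:,:270]=0;m[:,450:]=0
    c=max(cv2.findContours(m,0,2)[0],key=cv2.contourArea); return cv2.convexHull(c)
def brown(im,z,box=(300,185,425,300)):
    hsv=cv2.cvtColor(im,cv2.COLOR_RGB2HSV); m=cv2.inRange(hsv,(0,70,50),(22,255,255))
    b=np.zeros_like(m);x0,y0,x1,y1=box;b[y0:y1,x0:x1]=m[y0:y1,x0:x1]
    b=cv2.morphologyEx(b,2,np.ones((3,3),np.uint8))
    return max(cv2.findContours(b,0,2)[0],key=cv2.contourArea)
E
python3 - <<'E'
from h import *
im=cv2.imread("pics/t0.png")[:,:,::-1].copy()
h=board(im); P=np.array([ray("top",p[0],.012)[:2] for p in h],np.float32)
r=cv2.minAreaRect(P);print("green",r);print(cv2.boxPoints(r))
c=brown(im,0);print(cv2.approxPolyDP(c,3,True).squeeze().tolist())
P=np.array([ray("top",p[0],.122)[:2] for p in c],np.float32);r=cv2.minAreaRect(P);print("ridge",r);print(cv2.boxPoints(r))
# stop top strip
c=brown(im,0,(295,150,435,190));P=np.array([ray("top",p[0],.038)[:2] for p in c],np.float32);r=cv2.minAreaRect(P);print("stop",r)
for p in [(301,157),(429,172),(428,181),(302,166)]:print(ray("top",p,.038))
print([ray("top",p,.012) for p in [(286,284),(412,300)]])
a=cv2.resize(im[140:310,270:450],None,fx=3.3,fy=3.3,interpolation=2)[:,:,::-1]
s=cv2.imread("pics/s0.png")[215:340,225:385];s=cv2.resize(s,(200*1,156))
cv2.imwrite("pics/c0.png",np.hstack([a,cv2.copyMakeBorder(s,0,a.shape[0]-156,0,0,0)]))
E
```

```text
green ((0.5951510667800903, -0.08057786524295807), (0.27992114424705505, 0.2641187012195587), 81.4293212890625)
[[ 0.44370824 -0.19929475]
 [ 0.70487744 -0.2386562 ]
 [ 0.7465939   0.03813902]
 [ 0.4854247   0.07750046]]
[[300, 284], [300, 299], [405, 299]]
ridge ((0.45558732748031616, -0.06345120817422867), (0.22080649435520172, 0.03145923838019371), 88.93426513671875)
[[ 0.437807   -0.1735428 ]
 [ 0.46926078 -0.17412792]
 [ 0.47336766  0.04664038]
 [ 0.44191387  0.04722551]]
stop ((0.7389386892318726, -0.10232102870941162), (0.32338687777519226, 0.09240440279245377), 88.90594482421875)
[0.77125703 0.04471958 0.038     ]
[ 0.73000824 -0.25117004  0.038     ]
[ 0.70881268 -0.24801802  0.038     ]
[0.74981905 0.04268427 0.038     ]
[array([0.47837796, 0.08456524, 0.012     ]), array([ 0.43618759, -0.20521832,  0.012     ])]
```

View pics/c0.png

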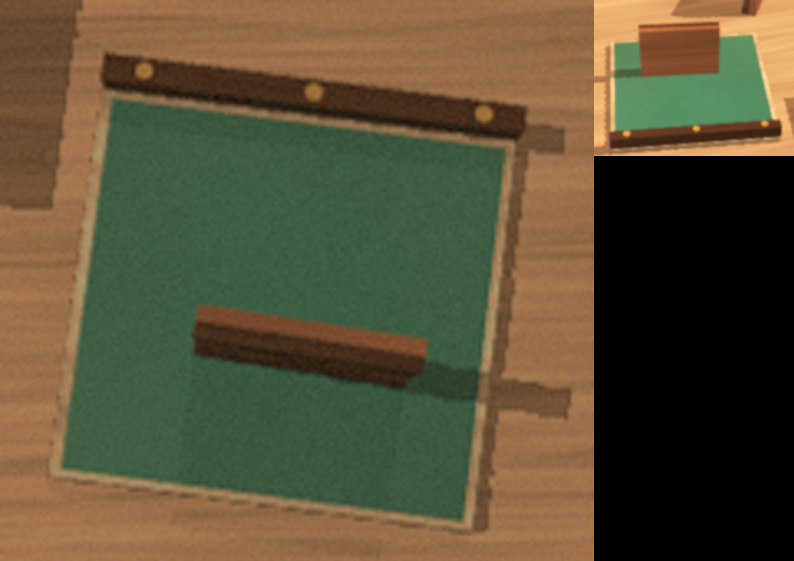

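The crop confirms the small panel standing on the board. Its back top edge runs from about (329.7,232.7) to (399.4,243) in top-view pixels.

```bash
python3 - <<'E'
from h import *
a,b=ray("top",(329.7,232.7),.122),ray("top",(399.4,243),.122)
d=a-b; yaw=np.arctan2(-d[0],d[1]); print(a,b,np.linalg.norm(d),np.degrees(yaw))
ux=np.array([np.cos(yaw),np.sin(yaw)]); m=(a+b)[:2]/2
print("mid ridge",m-.011*ux,"shingle face",m-.022*ux)
c1,c2=np.array([.7088,-.248]),np.array([.7498,.0427]); e=c2-c1;e/=np.linalg.norm(e);n=np.array([e[1],-e[0]])
print("gap back face->stop",(c1-m)@n,"board yaw",np.degrees(np.arctan2(-e[0],e[1])))
for p in [(278,316),(222,412)]: print("bigpanel",ray("top",p,.15))
pre=m-.022*ux-.06*ux; s=manip.observe(); R=cv2.Rodrigues(np.zeros(3))[0]
y=s["eef_rot"][2]; T=np.array([[np.cos(y),np.sin(y)],[np.sin(y),-np.cos(y)]])
print("pre",pre,"tool shift now-yaw",T.T@(pre-s["eef_pos"][:2]))
E
```

```text
[ 0.58124253 -0.01803665  0.122     ] [ 0.55638138 -0.16568811  0.122     ] 0.14972986407054784 -9.557656023788507
mid ridge [ 0.55796465 -0.09003594] shingle face [ 0.54711734 -0.0882095 ]
gap back face->stop 0.1604218204871349 board yaw -8.027980787745973
bigpanel [0.4078494  0.09100623 0.15      ]
bigpanel [0.2191956 0.204831  0.15     ]
pre [ 0.4879502 -0.0782471] tool shift now-yaw [ 0.4348625  -0.36478264]
```

Emit:
{"method": "apply_moves", "body": {
  "deltas": [
    [[0, 0, 0, 0.03, -0.025, 0, 0.085], [0, 0, 0, 0.043, -0.036, 0, 0.085], [0, 0, 0, 0.043, -0.036, 0, 0.085], [0, 0, 0, 0.043, -0.036, 0, 0.085], [0, 0, 0, 0.043, -0.036, 0, 0.085], [0, 0, 0, 0.043, -0.036, 0, 0.085], [0, 0, 0, 0.043, -0.036, 0, 0.085], [0, 0, 0, 0.043, -0.036, 0, 0.085]]
  ]
}}

```text
time: 1.1
eef_pos: [0.4194, -0.1941, 0.1936]
eef_rot: [-3.141, 0.0, 0.336]
wrist_force: [0.5, -0.5, 1.2]
opening: 0.0848
grasp_force: 0.0
```

Emit:
{"method": "apply_moves", "body": {
  "deltas": [
    [[0, 0, 0, 0.035, -0.03, 0, 0.085], [0, 0, 0, 0.035, -0.03, 0, 0.085], [0, 0, 0, 0.034, -0.028, 0, 0.085], [0, 0, 7.2, 0, 0, 0, 0.085], [0, 0, 7.2, 0, 0, 0, 0.085], [0, 0, 7.2, 0, 0, 0.02, 0.085], [0, 0, 7.1, 0, 0, 0.02, 0.085], [0, 0, 0, 0, 0, 0, 0.085]]
  ]
}}

```text
time: 2.1
eef_pos: [0.4865, -0.0781, 0.1517]
eef_rot: [-3.141, 0.004, -0.164]
wrist_force: [1.0, -0.1, 0.2]
opening: 0.0847
grasp_force: 0.0
```

```bash
python3 - <<'E'
from h import *
s=manip.observe();p=s["eef_pos"];y=s["eef_rot"][2];T=np.array([[np.cos(y),np.sin(y)],[np.sin(y),-np.cos(y)]])
print(s["time"],p,np.degrees(y),"tool offset to face mid",T.T@(np.array([.5471,-.0882])-p[:2]))
E
```

```text
2.1 [ 0.48646924 -0.07805881  0.151741  ] -9.414753802194975 tool offset to face mid [6.14729625e-02 8.66086242e-05]
```

Emit:
{"method": "apply_moves", "body": {
  "deltas": [
    [[0, 0, 0, 0, 0, 0.03, 0.085], [0, 0, 0, 0, 0, 0.034, 0.085], [0, 0, 0, 0.018, 0, 0, 0.085], [0, 0, 0, 0.014, 0, 0, 0.085], [0, 0, 0, 0.006, 0, 0, 0.085], [0, 0, 0, 0.005, 0, 0, 0.085], [0, 0, 0, 0.005, 0, 0, 0.085], [0, 0, 0, 0.005, 0, 0, 0.085]]
  ]
}}

```text
time: 3.1
eef_pos: [0.5406, -0.0873, 0.09]
eef_rot: [3.142, -0.0, -0.165]
wrist_force: [0.1, 0.1, 0.4]
opening: 0.0847
grasp_force: 0.0
```

Emit:
{"method": "apply_moves", "body": {
  "deltas": [
    [[0, 0, 0, 0.005, 0, 0, 0.085], [0, 0, 0, 0.005, 0, 0, 0.085], [0, 0, 0, 0.005, 0, 0, 0.085], [0, 0, 0, 0.005, 0, 0, 0.085], [0, 0, 0, 0.005, 0, 0, 0.085], [0, 0, 0, 0, 0, 0, 0.085], [0, 0, 0, 0, 0, 0, 0.085], [0, 0, 0, 0, 0, 0, 0.085]]
  ]
}}

```text
time: 4.1
eef_pos: [0.565, -0.0913, 0.0899]
eef_rot: [-3.142, 0.0, -0.165]
wrist_force: [0.4, 0.3, -0.6]
opening: 0.0852
grasp_force: 0.0
```

```bash
python3 - <<'E'
from h import *
shot("scene","s1.png");im=shot("top","t1.png")
a=cv2.imread("pics/s1.png")[190:350,200:400];b=im[140:310,260:460,::-1]
cv2.imwrite("pics/c1.png",np.hstack([cv2.resize(a,(400,320)),cv2.resize(b,(400,340))[:320]]))
E
```

```text
(no output)
```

View pics/c1.png

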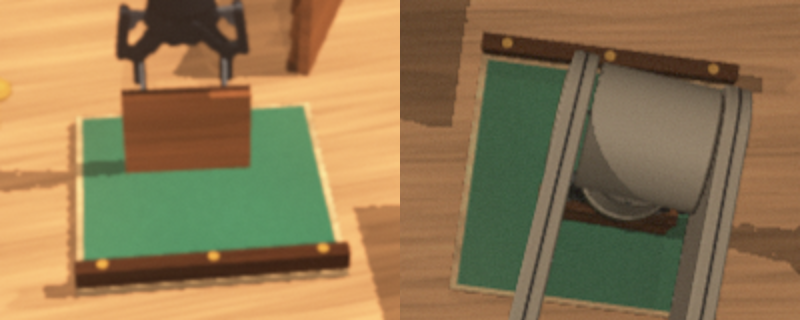

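The panel still appears upright, with its lower edge at about scene (263–325, 274). I'll check the numbers for whether it leans or the fingertips ran over the ridge.

```bash
python3 - <<'E'
from h import *
y=np.radians(-9.5);ux=np.array([np.cos(y),np.sin(y)]);uy=np.array([-np.sin(y),np.cos(y)]);m=np.array([.55796,-.09004])
for lean in (0,5,10,15):
    l=np.radians(lean); o=[]
    for s in(.075,-.075):
        # back top edge, front top edge
        for t in (0,-.022):
            q=m+.011*ux+(.11*np.sin(l)+t*np.cos(l))*ux+s*uy; o.append(proj("scene",[*q,.012+.11*np.cos(l)-t*np.sin(l)]).round(1))
    print(lean,[list(map(float,v)) for v in o])
tc=np.array([.565,-.0913])
for z in(.09,.103,.11,.12,.13):print(z,[proj("scene",[*(tc+s*uy),z]).round(1).tolist() for s in(.045,-.045)])
for f in("s0","s1"):
    g=cv2.imread(f"pics/{f}.png");print(f,[int(v) for v in g[225:282,275].sum(1)])
a=np.hstack([cv2.resize(cv2.imread(f"pics/{f}.png")[200:290,245:345],None,fx=4,fy=4,interpolation=2) for f in("s0","s1")]);cv2.imwrite("pics/c2.png",a)
E
```

```text
0 [[323.2, 236.8], [322.4, 231.1], [258.0, 240.0], [257.9, 234.2]]
5 [[323.6, 239.5], [322.8, 233.1], [258.1, 242.8], [258.0, 236.2]]
10 [[324.0, 242.5], [323.2, 235.4], [258.2, 245.8], [258.0, 238.6]]
15 [[324.4, 245.8], [323.6, 238.1], [258.3, 249.1], [258.0, 241.3]]
0.09 [[310.2, 247.2], [271.7, 249.1]]
0.103 [[310.2, 242.9], [271.4, 244.8]]
0.11 [[310.2, 240.5], [271.3, 242.4]]
0.12 [[310.1, 237.1], [271.1, 239.0]]
0.13 [[310.1, 233.7], [271.0, 235.6]]
s0 [522, 511, 507, 510, 511, 521, 524, 531, 512, 417, 268, 261, 338, 385, 366, 311, 260, 250, 255, 255, 249, 250, 245, 245, 238, 240, 230, 230, 234, 231, 236, 243, 246, 243, 236, 232, 238, 244, 249, 252, 256, 266, 263, 252, 250, 251, 253, 253, 251, 250, 268, 306, 329, 329, 336, 340, 335]
s1 [501, 494, 485, 491, 494, 497, 509, 513, 511, 409, 230, 186, 238, 266, 270, 260, 251, 253, 259, 248, 248, 250, 245, 241, 243, 235, 232, 234, 238, 230, 235, 242, 247, 245, 232, 239, 234, 251, 256, 255, 259, 266, 262, 260, 258, 256, 259, 257, 261, 255, 276, 309, 340, 343, 345, 347, 344]
```

View pics/c2.png

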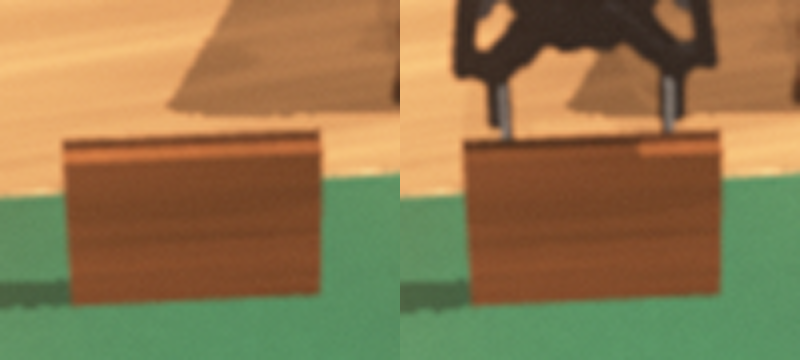

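```bash
python3 - <<'E'
from h import *
s=manip.observe();print(s["eef_pos"],s["wrist_force"],s["opening"])
y=.336
for z in(.193,.206,.22,.233):print(z,[proj("scene",[.1976-k*np.sin(y),-.566+k*np.cos(y),z]).round(1).tolist() for k in(.045,-.045)])
g=cv2.imread("pics/s0.png")[60:170,10:130];h=cv2.imread("pics/s1.png")[190:290,240:350]
cv2.imwrite("pics/c3.png",np.hstack([cv2.resize(g,(400,367),interpolation=2),cv2.resize(h,(400,364),interpolation=2)[:367] if 0 else cv2.resize(h,(400,367),interpolation=2)]))
E
```

```text
[ 0.56498742 -0.09131913  0.08990645] [ 0.88465661 -0.2182965   0.53158398] 0.08517660953953289
0.193 [[92.2, 151.3], [56.0, 161.3]]
0.206 [[91.0, 146.9], [54.7, 156.7]]
0.22 [[89.8, 142.0], [53.2, 151.8]]
0.233 [[88.6, 137.4], [51.8, 147.1]]
```

View pics/c3.png

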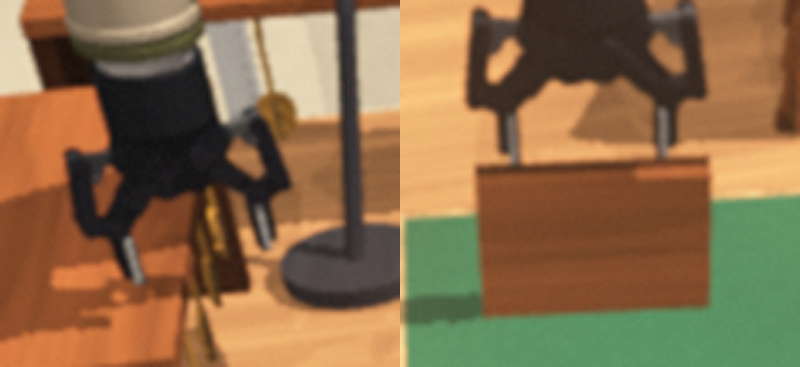

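The left crop, from the start picture, shows the fingertips at scene pixels (52,144) and (90,134). That is higher in the image than the reported pose predicts, so the open tips likely sit farther back or higher than assumed. I'll compare with the top view.

```bash
python3 - <<'E'
from h import *
y=.336
def tri(a,b):
    A=[]
    for n,p in(("scene",a),("top",b)):
        K,R,t=cam(n);M=K@np.c_[R,t];A+= [p[0]*M[2]-M[0],p[1]*M[2]-M[1]]
    v=np.linalg.svd(np.array(A))[2][-1];return v[:3]/v[3]
for z in(.193,.206,.24):print(z,[proj("top",[.1976-k*np.sin(y),-.566+k*np.cos(y),z]).round(1).tolist() for k in(.045,-.045)])
g=cv2.imread("pics/t0.png")[410:480,570:640];h=cv2.imread("pics/t1.png")[170:290,310:430]
cv2.imwrite("pics/c4.png",np.hstack([cv2.resize(g,(400,400),interpolation=2),cv2.resize(h,(400,400),interpolation=2)]))
E
```

```text
0.193 [[597.4, 428.8], [640.4, 412.1]]
0.206 [[600.8, 430.4], [644.4, 413.4]]
0.24 [[610.2, 434.7], [655.2, 417.1]]
```

View pics/c4.png

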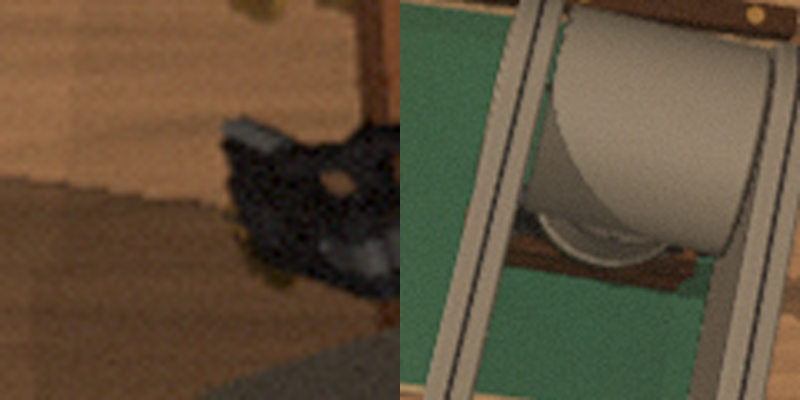

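The top view also puts the open tips about 40 mm above the reported TCP, with the wrist over the panel. The fingers therefore passed just above the ridge and the panel hasn't moved. I'll back off, go 30 mm lower, and push again.

Emit:
{"method": "apply_moves", "body": {
  "deltas": [
    [[0, 0, 0, -0.02, 0, 0, 0.085], [0, 0, 0, -0.025, 0, 0, 0.085], [0, 0, 0, 0, 0, 0, 0.085], [0, 0, 0, 0, 0, 0.015, 0.085], [0, 0, 0, 0, 0, 0.015, 0.085], [0, 0, 0, 0.006, 0, 0, 0.085], [0, 0, 0, 0.006, 0, 0, 0.085], [0, 0, 0, 0.004, 0, 0, 0.085]]
  ]
}}

```text
time: 5.2
eef_pos: [0.5376, -0.0868, 0.0604]
eef_rot: [3.142, -0.001, -0.165]
wrist_force: [-0.7, 0.8, 0.1]
opening: 0.0852
grasp_force: 0.3
```

Emit:
{"method": "apply_moves", "body": {
  "deltas": [
    [[0, 0, 0, 0.005, 0, 0, 0.085], [0, 0, 0, 0.005, 0, 0, 0.085], [0, 0, 0, 0.005, 0, 0, 0.085], [0, 0, 0, 0.005, 0, 0, 0.085], [0, 0, 0, 0.005, 0, 0, 0.085], [0, 0, 0, 0, 0, 0, 0.085], [0, 0, 0, 0, 0, 0, 0.085], [0, 0, 0, 0, 0, 0, 0.085]]
  ]
}}

```text
time: 6.2
eef_pos: [0.561, -0.0907, 0.0598]
eef_rot: [-3.142, 0.0, -0.165]
wrist_force: [0.0, 0.3, -0.1]
opening: 0.0847
grasp_force: 0.0
```

```bash
python3 - <<'E'
from h import *
shot("scene","s2.png");im=shot("top","t2.png")
a=cv2.imread("pics/s2.png")[190:350,200:400];b=im[140:300,260:460,::-1]
cv2.imwrite("pics/c5.png",np.hstack([cv2.resize(a,(400,320)),cv2.resize(b,(400,320))]))
E
```

```text
(no output)
```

View pics/c5.png

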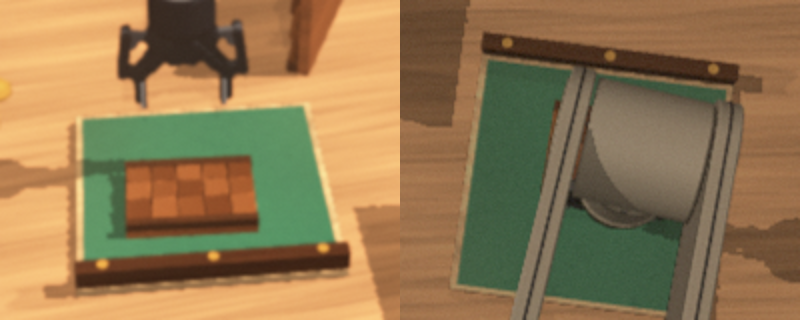

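The panel now lies flat with its shingles up, its far top edge at scene (263,270)–(325,267). Next I'll back off behind its lower edge, descend part way and measure the panel and the tip height numerically.

Emit:
{"method": "apply_moves", "body": {
  "deltas": [
    [[0, 0, 0, -0.03, 0, 0, 0.085], [0, 0, 0, -0.03, 0, 0, 0.085], [0, 0, 0, 0, 0, 0, 0.085], [0, 0, 0, 0, 0, 0.015, 0.085], [0, 0, 0, 0, 0, 0.015, 0.085], [0, 0, 0, 0, 0, 0, 0.085], [0, 0, 0, 0, 0, 0, 0.085], [0, 0, 0, 0, 0, 0, 0.085]]
  ]
}}

```text
time: 7.3
eef_pos: [0.5025, -0.081, 0.0303]
eef_rot: [3.142, -0.001, -0.165]
wrist_force: [0.7, -0.3, 0.5]
opening: 0.0847
grasp_force: 0.0
```

```bash
python3 - <<'E'
from h import *
im=shot("scene","s3.png")
c=brown(im,0,(235,225,350,312)); q=cv2.approxPolyDP(cv2.convexHull(c),4,True).squeeze();print(q.tolist())
for p in q:print(p,ray("scene",p,.034).round(4),ray("scene",p,.012).round(4))
s=manip.observe();print(s["eef_pos"],s["wrist_force"])
tc=s["eef_pos"]
for z in(.03,.045,.06,.075):print(z,[proj("scene",[tc[0]+k*.165,tc[1]+k*.986,z]).round(1).tolist() for k in(.045,-.045)])
cv2.imwrite("pics/c6.png",cv2.resize(im[200:330,230:380,::-1],None,fx=5,fy=4.6,interpolation=2))
E
```

```text
[[349, 225], [349, 242], [235, 311], [235, 225]]
[349 225] [0.4401 0.0902 0.034 ] [0.4122 0.0995 0.012 ]
[349 242] [0.5086 0.0696 0.034 ] [0.4822 0.0784 0.012 ]
[235 311] [ 0.6815 -0.2441  0.034 ] [ 0.6591 -0.2425  0.012 ]
[235 225] [ 0.3684 -0.1978  0.034 ] [ 0.3388 -0.1951  0.012 ]
[ 0.50249647 -0.08097196  0.0303809 ] [-0.80943492  0.0982026  -0.3969748 ]
0.03 [[308.2, 250.0], [271.9, 251.9]]
0.045 [[308.2, 245.3], [271.7, 247.1]]
0.06 [[308.2, 240.6], [271.4, 242.4]]
0.075 [[308.1, 235.7], [271.2, 237.5]]
```

View pics/c6.png

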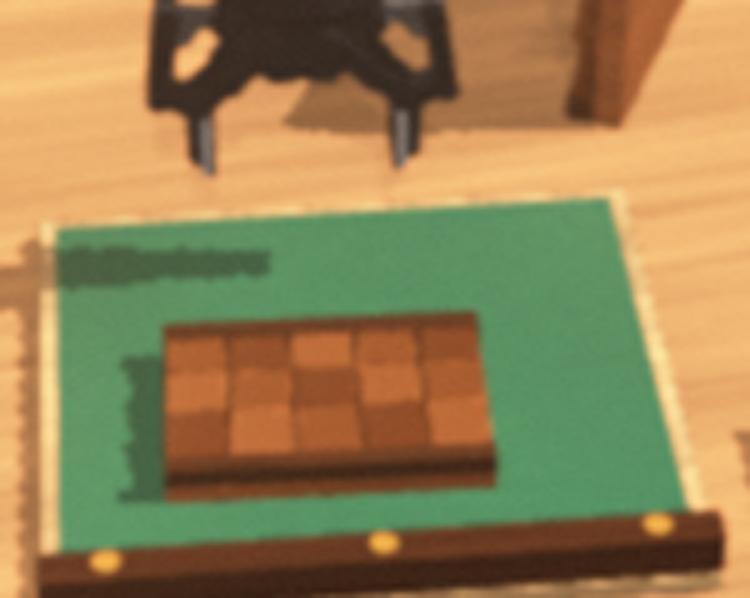

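The crop shows the panel flat and shingles up. Its near top edge runs scene (263,270.7)–(325,268.5), and its ridge bottom edge (263,308.7)–(329,305.9). The tips are at (271,237.4) and (310,235.9), about 45 mm above the reported TCP. I'll descend in small steps while watching force.

Emit:
{"method": "apply_moves", "body": {
  "deltas": [
    [[0, 0, 0, 0, 0, 0.01, 0.085], [0, 0, 0, 0, 0, 0.008, 0.085], [0, 0, 0, 0, 0, 0.004, 0.085], [0, 0, 0, 0, 0, 0.003, 0.085], [0, 0, 0, 0, 0, 0, 0.085], [0, 0, 0, 0, 0, 0, 0.085], [0, 0, 0, 0, 0, 0, 0.085], [0, 0, 0, 0, 0, 0, 0.085]]
  ]
}}

```text
time: 8.35
eef_pos: [0.5021, -0.0809, 0.0051]
eef_rot: [3.142, -0.0, -0.165]
wrist_force: [-0.2, 0.4, -0.2]
opening: 0.085
grasp_force: 0.0
```

```bash
cat >> h.py <<'E'
def tips(im,tc,rows=(195,300)):
    o=[]
    for a,b in((262,282),(300,322)):
        g=im[rows[0]:rows[1],a:b].astype(int); d=((g.max(2)-g.min(2))<35)&(g.max(2)<190)
        d=cv2.morphologyEx(d.astype(np.uint8),2,np.ones((2,2),np.uint8))
        r,c=np.nonzero(d); k=r.max(); o.append((float(a+c[r==k].mean()),int(rows[0]+k)))
    zs=[]
    for p,k in zip(o,(-.045,.045)):
        zz=np.linspace(-.03,.2,231); e=[abs(proj("scene",[tc[0]+k*.165,tc[1]+k*.986,z])[1]-p[1]) for z in zz]; zs.append(float(zz[int(np.argmin(e))]))
    return o,zs
E
python3 - <<'E'
from h import *
import cv2
im=cv2.imread("pics/s3.png")[:,:,::-1]; print("ref",tips(im,(.5025,-.081)))
im=shot("scene","s4.png"); s=manip.observe();print(tips(im,s["eef_pos"]),s["eef_pos"],s["wrist_force"])
for p,z in (((263,270.7),.034),((325,268.5),.034),((263,308.7),.012),((329,305.9),.012)):print(ray("scene",p,z).round(4))
E
```

```text
ref ([(262.5, 299), (310.5, 235)], [-0.03, 0.077])
([(262.5, 299), (310.5, 243)], [-0.03, 0.052000000000000005]) [ 0.50209215 -0.08088165  0.00504492] [0.92976686 0.0960713  0.98512442]
[ 0.564  -0.1601  0.034 ]
[ 0.5922 -0.0155  0.034 ]
[ 0.6674 -0.1803  0.012 ]
[ 0.6955 -0.0334  0.012 ]
```

Emit:
{"method": "apply_moves", "body": {
  "deltas": [
    [[0, 0, -1.2, 0, 0, 0.01, 0.085], [0, 0, 0, 0, 0, 0.008, 0.085], [0, 0, 0, 0, 0, 0.004, 0.085], [0, 0, 0, 0, 0, 0.002, 0.085], [0, 0, 0, 0.012, 0, 0, 0.085], [0, 0, 0, 0.012, 0, 0, 0.085], [0, 0, 0, 0.01, 0, 0, 0.085], [0, 0, 0, 0, 0, 0, 0.085]]
  ]
}}

```text
time: 9.4
eef_pos: [0.5368, -0.086, -0.0188]
eef_rot: [3.142, -0.001, -0.144]
wrist_force: [-0.4, -0.7, -0.2]
opening: 0.0847
grasp_force: 0.0
```

```bash
python3 - <<'E'
from h import *
im=shot("scene","s5.png"); s=manip.observe();print(tips(im,s["eef_pos"],(195,268)),s["eef_pos"],s["eef_rot"],s["wrist_force"])
E
```

```text
([(271.5, 267), (300.5, 267)], [0.010000000000000002, 0.0030000000000000027]) [ 0.53603298 -0.08577695 -0.01909702] [ 3.14157798e+00  5.31764317e-05 -1.44064506e-01] [-0.10486074 -0.72955743 -0.1278055 ]
```

Emit:
{"method": "apply_moves", "body": {
  "deltas": [
    [[0, 0, 0, 0, 0, 0.002, 0.085], [0, 0, 0, 0, 0, 0.002, 0.085], [0, 0, 0, 0.008, 0, 0, 0.085], [0, 0, 0, 0.008, 0, 0, 0.085], [0, 0, 0, 0.008, 0, 0, 0.085], [0, 0, 0, 0.006, 0, 0, 0.085], [0, 0, 0, 0.006, 0, 0, 0.085], [0, 0, 0, 0.006, 0, 0, 0.085]]
  ]
}}

```text
time: 10.45
eef_pos: [0.5773, -0.0917, -0.0232]
eef_rot: [-3.141, 0.001, -0.144]
wrist_force: [-3.4, -0.1, 2.6]
opening: 0.085
grasp_force: 1.7
```

```bash
cat >> h.py <<'E'
def ridge(im):
    # bottom boundary of brown panel on green, scene view, ridge bottom edge (z=.012): scan columns for last brown-to-green
    hsv=cv2.cvtColor(im,cv2.COLOR_RGB2HSV);br=cv2.inRange(hsv,(0,70,30),(22,255,255))>0;gr=cv2.inRange(hsv,(60,60,30),(100,255,255))>0
    pts=[]
    for c in range(268,322,3):
        g=np.nonzero(gr[272:330,c])[0]
        if len(g)==0: continue
        pts.append((c,int(272+g.min())))
    return pts
E
python3 - <<'E'
from h import *
for f in("s3.png",None):
    im=cv2.imread("pics/s3.png")[:,:,::-1].copy() if f else shot("scene","s6.png")
    p=ridge(im);P=np.array([ray("scene",q,.012)[:2] for q in p]);
    if len(p)>3:
        k=np.polyfit(P[:,1],P[:,0],1);print(len(p),"yaw",-np.degrees(np.arctan(k[0])),"gap",[(.7088+(y+.248)*.141-np.polyval(k,y)).round(4) for y in(-.17,-.035)])
print(manip.observe()["wrist_force"])
E
```

```text
18 yaw -9.832524852716421 gap [np.float64(0.0448), np.float64(0.0404)]
18 yaw -27.985528743256683 gap [np.float64(0.117), np.float64(0.0643)]
[-1.47724145  0.21988613 -0.52677592]
```

Emit:
{"method": "apply_moves", "body": {
  "deltas": [
    [[0, 0, 0, 0.005, 0, 0, 0.085], [0, 0, 0, 0.005, 0, 0, 0.085], [0, 0, 0, 0.005, 0, 0, 0.085], [0, 0, 0, 0.005, 0, 0, 0.085], [0, 0, 0, 0.004, 0, 0, 0.085], [0, 0, 0, 0.004, 0, 0, 0.085], [0, 0, 0, 0, 0, 0, 0.085], [0, 0, 0, 0, 0, 0, 0.085]]
  ]
}}

```text
time: 11.5
eef_pos: [0.6052, -0.0958, -0.0229]
eef_rot: [3.142, -0.001, -0.144]
wrist_force: [0.0, 0.1, -0.6]
opening: 0.085
grasp_force: 0.0
```

```bash
sed -i 's/gr\[272:330,c\]/gr[292:330,c]/; s/int(272+g/int(292+g/' h.py
python3 - <<'E'
from h import *
for f in("s6.png",None):
    im=cv2.imread("pics/"+f)[:,:,::-1].copy() if f else shot("scene","s7.png")
    p=ridge(im);P=np.array([ray("scene",q,.012)[:2] for q in p]);print(p[::4])
    if len(p)>3:
        k=np.polyfit(P[:,1],P[:,0],1);print(len(p),"yaw",-np.degrees(np.arctan(k[0])),"gap",[(.7088+(y+.248)*.141-np.polyval(k,y)).round(4) for y in(-.17,-.035)])
print(manip.observe()["wrist_force"])
E
```

```text
[(268, 316), (280, 315), (292, 314), (304, 313), (316, 312)]
18 yaw -7.909616030668888 gap [np.float64(0.0262), np.float64(0.0265)]
[]
[-0.6199915   0.30686993  0.54212682]
```

Emit:
{"method": "apply_moves", "body": {
  "deltas": [
    [[0, 0, 0, 0.001, 0, 0, 0.085], [0, 0, 0, 0.001, 0, 0, 0.085], [0, 0, 0, 0.001, 0, 0, 0.085], [0, 0, 0, 0.001, 0, 0, 0.085], [0, 0, 0, 0.001, 0, 0, 0.085], [0, 0, 0, 0, 0, 0, 0.085], [0, 0, 0, 0, 0, 0, 0.085], [0, 0, 0, 0, 0, 0, 0.085]]
  ]
}}

```text
time: 12.55
eef_pos: [0.61, -0.0965, -0.0231]
eef_rot: [3.142, -0.0, -0.144]
wrist_force: [-2.0, 0.5, 1.6]
opening: 0.0848
grasp_force: 0.9
```

Emit:
{"method": "apply_moves", "body": {
  "deltas": [
    [[0, 0, 0, 0.001, 0, 0, 0.085], [0, 0, 0, 0.001, 0, 0, 0.085], [0, 0, 0, 0.001, 0, 0, 0.085], [0, 0, 0, 0.001, 0, 0, 0.085], [0, 0, 0, 0, 0, 0, 0.085], [0, 0, 0, 0, 0, 0, 0.085], [0, 0, 0, 0, 0, 0, 0.085], [0, 0, 0, 0, 0, 0, 0.085]]
  ]
}}

```text
time: 13.55
eef_pos: [0.6109, -0.0966, -0.0233]
eef_rot: [-3.141, 0.006, -0.144]
wrist_force: [-18.4, 2.4, 14.6]
opening: 0.0848
grasp_force: 9.0
```

Emit:
{"method": "apply_moves", "body": {
  "deltas": [
    [[0, 0, 0, -0.003, 0, 0, 0.085], [0, 0, 0, -0.006, 0, 0, 0.085], [0, 0, 0, -0.02, 0, 0, 0.085], [0, 0, 0, -0.03, 0, 0, 0.085], [0, 0, 0, 0, 0, -0.03, 0.085], [0, 0, 0, 0, 0, -0.06, 0.085], [0, 0, 0, 0, 0, -0.06, 0.085], [0, 0, 0, 0, 0, -0.06, 0.085]]
  ]
}}

```text
time: 14.55
eef_pos: [0.5554, -0.0886, 0.1889]
eef_rot: [3.142, -0.001, -0.144]
wrist_force: [0.7, -0.2, -0.9]
opening: 0.085
grasp_force: 0.0
```

Emit:
{"method": "apply_moves", "body": {
  "deltas": [
    [[0, 0, 0, -0.04, 0.04, 0, 0.085], [0, 0, 0, -0.04, 0.045, 0, 0.085], [0, 0, 0, -0.03, 0.05, 0, 0.085], [0, 0, 0, -0.01, 0.06, 0, 0.085], [0, 0, 0, 0, 0.06, 0, 0.085], [0, 0, 0, 0, 0.05, 0, 0.085], [0, 0, 0, 0, 0, 0, 0.085], [0, 0, 0, 0, 0, 0, 0.085]]
  ]
}}

```text
time: 15.55
eef_pos: [0.3928, -0.373, 0.1866]
eef_rot: [-3.141, -0.0, -0.145]
wrist_force: [0.6, 0.4, -0.4]
opening: 0.0851
grasp_force: 0.0
```

```bash
python3 - <<'E'
from h import *
s=manip.observe();print(s["time"],s["eef_pos"],s["wrist_force"])
im=shot("top","t8.png");sc=shot("scene","s8.png")
a=cv2.resize(im[145:255,285:445,::-1],(800,550),interpolation=2)
b=cv2.resize(sc[:,:,::-1],(267,200));a=cv2.resize(a,(533,366))
cv2.imwrite("pics/c8.png",np.hstack([a,cv2.copyMakeBorder(b,0,166,0,0,0)]))
# movement of bystanders: diff vs start
d=cv2.absdiff(cv2.imread("pics/t0.png"),im[:,:,::-1].copy()).max(2)
for n,(x0,y0,x1,y1) in dict(glue=(485,180,530,225),couple=(475,265,525,315),bob=(440,300,470,360),pliers=(170,295,205,385),shin=(120,255,175,300),hous=(135,195,175,235),big=(190,75,240,195),big2=(210,310,290,420)).items():print(n,int((d[y0:y1,x0:x1]>40).sum()))
E
```

```text
15.55 [ 0.39279994 -0.37296621  0.18662781] [ 0.62800406  0.40971052 -0.35644922]
glue 0
couple 163
bob 0
pliers 0
shin 0
hous 0
big 0
big2 0
```

View pics/c8.png

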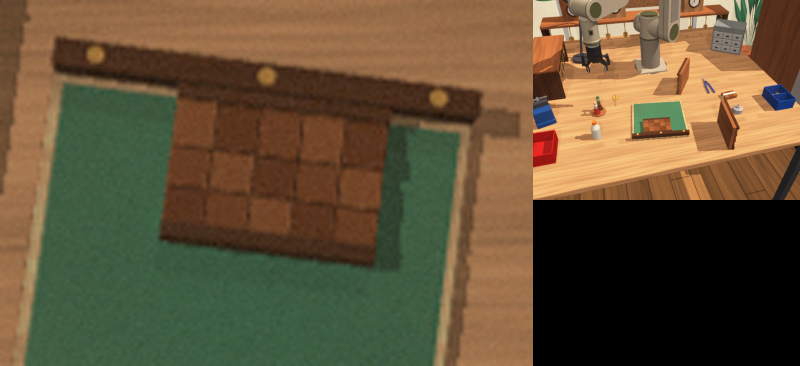

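The top crop shows the panel lying shingles up with its ridge edge against the stop along its whole length. The lower edge, (160,240)–(374,265), runs parallel to the stop. I'll check the couple in the scene view, where the arm doesn't cover it, then hand in.

```bash
python3 - <<'E'
from h import *
d=cv2.absdiff(cv2.imread("pics/s0.png"),cv2.imread("pics/s8.png")).max(2)
n=int((d[225:280,135:178]>40).sum());print("couple",n,"bob",int((d[225:258,185:210]>40).sum()))
if n<40: print(manip.sign_off())
E
```

```text
couple 0 bob 0
the job is handed in; nothing more can be done
None
```

The roof panel lies shingles up on the gluing board with its ridge edge flush against the stop; the last pictures show nothing else moved, and the job was handed in after about 16 s of the 51 s.

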